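# Lock the cover of a stainless control box

## Task

The cover of the stainless control box is shut but springs up on its rubber seal, because its slotted quarter-turn lock is still open. Take the orange slot key from the blue stand, set its blade in the slot, press the cover gently down on its seal and turn the lock clockwise a quarter turn until it meets its stop and the cover stays down. Put the key back in its hole in the stand; do not force the lock, bear hard on the cover or disturb the other things on the bench.

Things in the scene. Friction and masses are not known exactly. Their poses are not given: they have to be found in the camera images.
- key_grip (a point): Slot key, 99 mm long, 0.09 kg, upright in a hole of the stand, blade down, at any yaw; this is the centre of its orange handle, a flat paddle 34 (own x) x 12 (own y) x 50 mm tall. Below it: flange dia. 30 x 4 mm that rests on the stand, shank dia. 10 mm, steel blade 16 mm wide (along x), 2 mm thick (y), parallel to the paddle, its tip 74 mm below this point. z up.
- stand: Fixed blue steel tool stand on the bench, 130 x 130 mm, 55 mm high, origin at the centre of its underside. Four round holes dia. 21 mm, 51 mm deep, at own x, y = +-32.5 mm hold the key and three other tools (green, red, steel round handles) in any order, with their flanges on its top. The key's handle centre is then 84 mm above the underside.
- lock_face (a point): Centre of the face of the slotted lock rotor (dia. 24 mm) in a black housing (dia. 34 mm, rim 2 mm above the face) on the cover of the fixed steel box (200 x 300 mm, cover top 124 to 134 mm above the bench), 32 mm in from the cover's free edge; push buttons up to 37 mm high stand over 80 mm behind it. A slot 3 mm wide, 4 mm deep runs right across the face along own x; z up.
- lock (a joint): Turn of the lock rotor, rad, clockwise from above: 0 to 0.3 at the start (open, slot about square to the cover's free edge); hard stop at 1.571 (slot along the edge). Friction 0.03 N m. From about 0.4 its tongue must pass under a keeper inside: blocked unless the lock is held pressed down far enough (10.5 to 14 N always does); then it holds. Over 60 N on the lock, press and turning forces summed, harms it.
- cover (a joint): Angle of the hinged cover, rad: about 0 resting on its springy seal (1.2 N per mm at the lock), negative when pressed down. It comes to rest on the keeper plate after 3 to 9.5 mm at the lock, differing from box to box and not measured; locked it stays about 1.3 mm above that (-0.012 to -0.047). Over 14 N on the keeper bends it. The hinge is 168 mm from the lock.
- hexdriver: Bystander: driver with a green round handle, upright in the stand; origin at its tip, top 103 mm above that.
- punch: Bystander: punch with a dark steel round handle (brass band), upright in the stand; origin at its tip, top 89 mm above that.
- nutdriver: Bystander: nut driver with a red round handle, upright in the stand; origin at its tip, top 97 mm above that.
- paste: Bystander: loose jar with red cap, 72 mm across, 75 mm tall, origin under its centre.
- square: Bystander: loose red triangular welding magnet, 100 mm, 16 mm thick, lying flat.
- clamp: Bystander: loose bar clamp, 150 mm bar with a red grip, lying flat, 10 mm thick.
- tube: Bystander: loose clear tungsten-electrode case, 165 x 18 x 14 mm, lying flat.
- cup: Bystander: loose terracotta-coloured torch nozzle, 18 mm across, 45 mm tall, standing.
Things that resemble listed ones, but are neither listed nor needed, are in the scene too. Leave any purple look-alike of the part that bears key_grip alone.

How it is judged:
By the outcome, as a careful person would: the job done as asked, in the order asked, and still so for the second after the job is handed in, with the robot touching nothing.
It also fails if it takes over 72 s, if anything falls off the work surface, if the arm or the gripper's body presses on something with over 40 N, if the wrist force passes 120 N, or if a joint passes its speed limit or range.

## Robot

A 6-joint arm with a two-finger parallel gripper is mounted at the origin on the work surface. World frame = base frame: x ahead of the robot, y to its left, z up, the work surface at z = 0. Lengths are in m, angles in degrees, forces in N, time in s.
With the tool pointing down it reaches from about 0.325 to 0.85 m from the base axis. Payload 15.5 kg.
Tool frame: the origin (TCP) lies at the very end of the fingers, on their centre line; the grasp point (between the pads) lies arm.grip_depth behind it (arm.grip_depth is the distance from the TCP to the grasp point, in m); z points along the fingers, y is the direction in which the jaws open and shut (so a half turn about z gives the same grasp; the last joint's range is limited). The gripper opens to 91 mm and grips with 3 to 60 N. Pads are 32 mm wide; open, the fingers measure 118 mm over their backs; the gripper's body (76 mm by 178 mm) begins 60 mm behind the grasp point.
Start: joints at [-5.472, 28.281, 77.091, -0, 74.628, -5.472], TCP at [0.625, 0, 0.214] pointing down, gripper open.
Joint ranges: [-166.48, 166.48], [-47.26, 123.95], [12.59, 153.08], [-70.14, 250.14], [6.76, 159.57], [-176.63, 176.63]. Speed limits (degrees/s): [108.29, 108.29, 147.25, 172.46, 172.46, 172.46].

## Interface

Orientations are given as a 3x3 rotation matrix whose columns are the frame's x, y, z axes.
In Python, from rig import arm gives the robot as it stands. Calls block until the motion is done:
- arm.move_to(position, orientation): joint-space move of the TCP to a pose.
- arm.move_l(position, orientation=None, feed=0.15): straight line of the TCP; orientation=None keeps the orientation; feed is the mean speed in m/s.
- arm.move_joints(angles): joint-space move.
- arm.grip(opening): finger opening in m; the grip force is fixed at half the most; returns when the fingers have stopped.
- arm.sleep(seconds).
- arm.solve_ik(position, orientation): joint angles nearest the present ones, or None.
- arm.snapshot(name): name is "scene" or "side" or "wrist"; returns the picture (384x512x3 uint8, red, green, blue); there is no depth.
- arm.get_calibration(name): a dict with "intrinsics" (3x3 intrinsics, pixels), "cam_to_world" (4x4, takes a point from camera to world coordinates). Camera axes: x right, y down, z forward; pixel columns grow to the right and rows downward; lengths in m; the calibration is good to about 2 mm. A picture is of the moment at which its call begins: read the wrist's pose just before it. get_calibration takes no time and is no camera call; for the wrist camera it gives the pose at the moment of the call.
A pose or a line that the arm cannot do raises arm.Unreachable and nothing moves.
- arm.sign_off(): hands the job in, once; it reports no verdict.
Readings, each from a call of its own:
- arm.current_t(): time.
- arm.current_joint_positions(): joint angles.
- arm.current_dq(): joint speeds.
- arm.current_tau(): joint torques, N m.
- arm.current_ee_pos(): TCP position.
- arm.current_tool_rot(): TCP orientation.
- arm.current_force(): force on the tool from outside, world axes, zero at the start.
- arm.current_torque(): the same for the moment, N m.
- arm.current_width(): finger opening in m.
Only numpy, scipy, OpenCV 4.12 (cv2) and the standard library are available. Lean on these libraries where they do the work, as an engineer would, in place of code of your own. Each camera call takes 0.05 s, during which the arm holds its last target.

## Working session

There is one attempt and no reset: what is moved stays moved. The work goes in short steps, each a Python script; the robot and the scene stay as the last script left them, time stands still between calls to the robot, and variables do not carry over. Pictures are saved under pics/ and viewed, and the job is handed in when it is done.

```bash
ls; mkdir -p pics; python3 - <<'E'
from rig import arm
import cv2,numpy as np
print(arm.grip_depth,arm.current_t())
for n in("scene","side","wrist"):
    c=arm.get_calibration(n);print(n,np.round(c["intrinsics"],1).tolist(),np.round(c["cam_to_world"],3).tolist())
    cv2.imwrite(f"pics/{n}0.png",arm.snapshot(n)[:,:,::-1])
E
```

```text
pics
0.0188 0.0
scene [[363.5, 0.0, 262.0], [0.0, 363.5, 191.8], [0.0, 0.0, 1.0]] [[0.891, 0.254, -0.377, 0.904], [0.454, -0.513, 0.729, -0.674], [-0.008, -0.82, -0.572, 0.619], [0.0, 0.0, 0.0, 1.0]]
side [[478.9, 0.0, 269.5], [0.0, 478.9, 186.7], [0.0, 0.0, 1.0]] [[-0.952, -0.168, 0.257, 0.219], [-0.307, 0.495, -0.813, 1.086], [0.009, -0.852, -0.523, 0.799], [0.0, 0.0, 0.0, 1.0]]
wrist [[283.6, 0.0, 254.1], [0.0, 283.6, 194.9], [0.0, 0.0, 1.0]] [[1.0, -0.0, -0.001, 0.625], [-0.0, -0.964, -0.265, 0.076], [-0.001, 0.265, -0.964, 0.385], [0.0, 0.0, 0.0, 1.0]]
```

View pics/scene0.png

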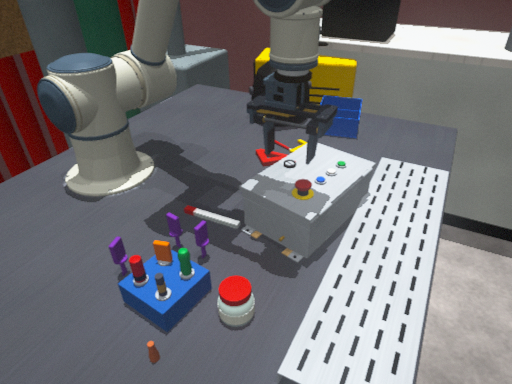

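View pics/side0.png

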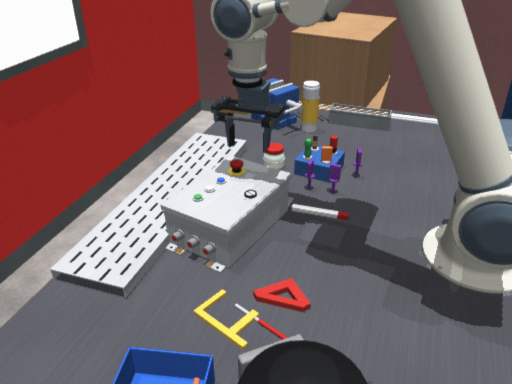

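View pics/wrist0.png

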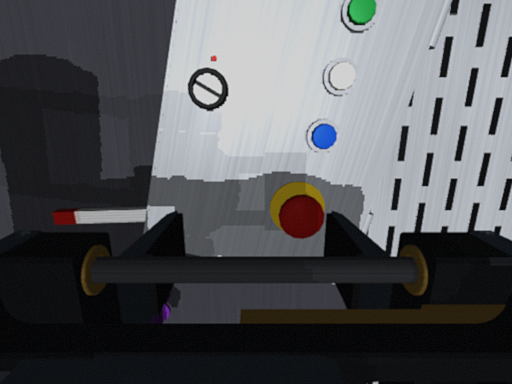

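The wrist view shows the lock at (208,89), slot running diagonally. In the scene view, the stand holds orange (163,250), red (138,268), green (185,262) and steel (161,285). Purple look-alikes stand outside it at (118,250), (174,225) and (201,235). The orange one in the blue stand is the key. I'll get rough positions next.

```bash
cat > h.py <<'E'
from rig import arm
import cv2,numpy as np
def ray(c,u,v):
    K=c["intrinsics"];T=np.array(c["cam_to_world"]);d=T[:3,:3]@np.linalg.solve(np.array(K),[u,v,1.]);return T[:3,3],d
def onz(c,u,v,z):
    o,d=ray(c,u,v);return o+d*(z-o[2])/d[2]
def proj(c,p):
    T=np.linalg.inv(np.array(c["cam_to_world"]));q=T[:3,:3]@np.array(p)+T[:3,3];q=np.array(c["intrinsics"])@q;return q[:2]/q[2]
def tri(a,b):
    A=np.zeros((3,3));B=np.zeros(3)
    for o,d in(a,b):
        d=d/np.linalg.norm(d);P=np.eye(3)-np.outer(d,d);A+=P;B+=P@o
    return np.linalg.solve(A,B)
def down(yaw): # tool z down, tool y axis at yaw(deg) in world
    a=np.radians(yaw);y=np.array([np.cos(a),np.sin(a),0]);z=np.array([0,0,-1.]);return np.c_[np.cross(y,z),y,z]
def save(n,im,crop=None,s=1):
    if crop: x0,y0,x1,y1=crop;im=im[y0:y1,x0:x1]
    cv2.imwrite(f"pics/{n}.png",cv2.resize(im[:,:,::-1],None,fx=s,fy=s,interpolation=cv2.INTER_CUBIC))
E
python3 - <<'E'
from h import *
S=arm.get_calibration("scene");D=arm.get_calibration("side");W=arm.get_calibration("wrist")
print("tool",np.round(arm.current_tool_rot(),3).tolist())
for n,uv in dict(orange=(163,250),red=(138,268),green=(185,262),steel=(161,285)).items(): print(n,onz(S,*uv,.085).round(3))
for n,uv in dict(p1=(118,250),p2=(174,225),p3=(201,235)).items(): print(n,onz(S,*uv,.06).round(3))
for z in(.124,.134):print("lock",onz(W,208,89,z).round(4))
print(tri(ray(W,208,89),ray(S,290,164)).round(4),tri(ray(W,208,89),ray(D,251,194)).round(4))
p=onz(W,208,89,.129);q=onz(W,196,83,.129);r=onz(W,220,95,.129);print(np.degrees(np.arctan2(*(r-q)[[1,0]])))
print("edge",onz(W,178,0,.13),onz(W,148,200,.13))
ims=arm.snapshot("scene");save("sc_stand",ims,(90,190,290,370),3.5)
save("w_lock",arm.snapshot("wrist"),(140,40,280,140),5)
E
```

```text
tool [[0.0, 1.0, -0.001], [1.0, -0.0, 0.0], [0.0, -0.001, -1.0]]
orange [ 0.463 -0.276  0.085]
red [ 0.452 -0.338  0.085]
green [ 0.526 -0.283  0.085]
steel [ 0.521 -0.352  0.085]
p1 [ 0.354 -0.302  0.06 ]
p2 [ 0.411 -0.179  0.06 ]
p3 [ 0.489 -0.179  0.06 ]
lock [0.5844 0.0991 0.124 ]
lock [0.5859 0.0982 0.134 ]
[0.5866 0.0993 0.1275] [0.5837 0.0979 0.1298]
-25.66256128375462
edge [0.56460331 0.16425991 0.13      ] [0.52479331 0.00071956 0.13      ]
```

View pics/sc_stand.png

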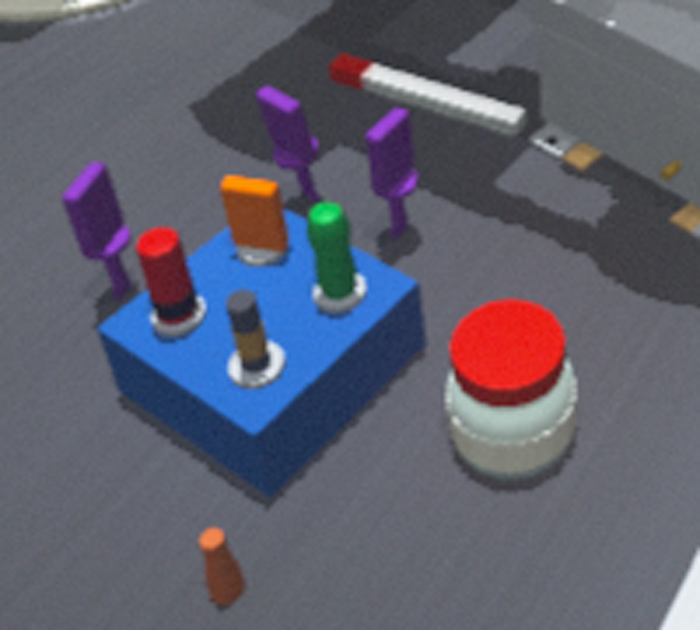

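View pics/w_lock.png

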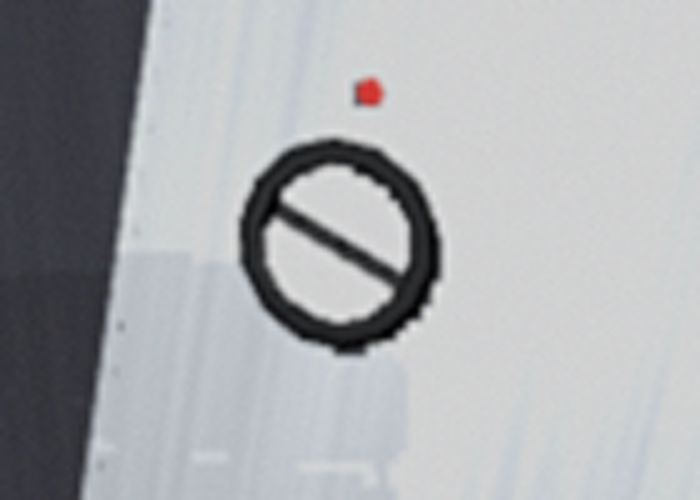

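Orange key confirmed at the back corner of the stand (crop pixel 253,215), the only orange paddle and in the blue stand. The purple ones stand on the bench. Next: a closer wrist view.

```bash
python3 - <<'E'
from h import *
R=np.array(arm.current_tool_rot())
arm.move_to([0.475,-0.36,0.24],down(0))
W=arm.get_calibration("wrist");im=arm.snapshot("wrist");save("w1",im,None,1.5);np.save("w1.npy",im)
print(arm.current_t(),arm.current_joint_positions().round(1) if hasattr(arm.current_joint_positions(),'round') else arm.current_joint_positions())
import pickle;pickle.dump(W,open("w1.pkl","wb"))
hsv=cv2.cvtColor(im,cv2.COLOR_RGB2HSV)
m=cv2.inRange(hsv,(6,150,90),(20,255,255))
cs,_=cv2.findContours(m,0,2)
for c in cs:
    if cv2.contourArea(c)>40: print(cv2.contourArea(c),cv2.minAreaRect(c))
E
```

```text
1.75 [-42.8  24.6  79.3   0.   76.1 -42.9]
125.0 ((85.78350830078125, 272.23712158203125), (44.045433044433594, 10.443761825561523), 87.39744567871094)
168.0 ((421.5989990234375, 271.8817443847656), (12.289649963378906, 45.03181838989258), 3.9004933834075928)
318.0 ((239.5096435546875, 110.03585815429688), (11.475971221923828, 31.64249038696289), 74.93151092529297)
```

View pics/w1.png

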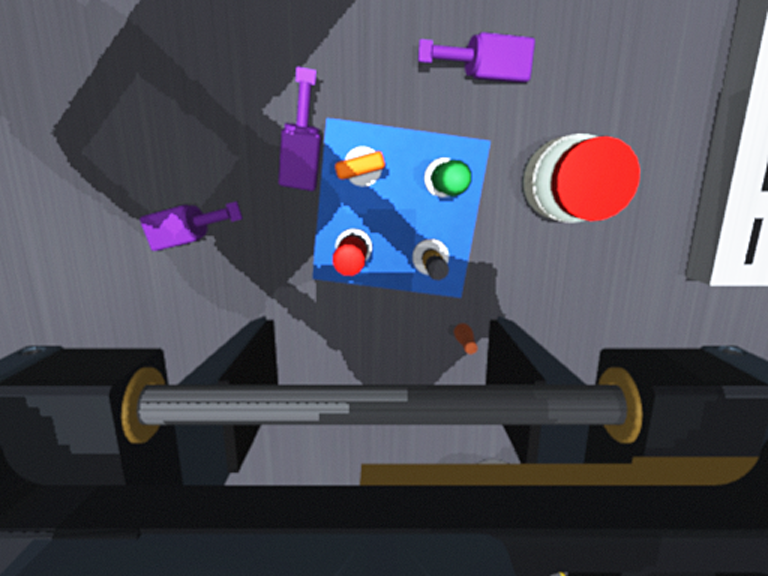

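```bash
python3 - <<'E'
from h import *
import pickle
W=pickle.load(open("w1.pkl","rb"));im=np.load("w1.npy");S=arm.get_calibration("scene");D=arm.get_calibration("side")
print("camz",np.array(W["cam_to_world"])[:3,3].round(3))
save("w1z",im,(190,70,340,205),5)
for n,a,b in(("p1pad",(200,104),(174,222)),("p1tip",(204,50),(180,236)),("p2pad",(115,152),(118,250)),("p2tip",(156,140),(125,270)),("p3pad",(335,38),(201,235)),("p3tip",(284,33),(204,255))):
    print(n,onz(W,*a,0.0).round(3),tri(ray(W,*a),ray(S,*b)).round(3))
hsv=cv2.cvtColor(im,cv2.COLOR_RGB2HSV)
m=cv2.inRange(hsv,(6,150,90),(20,255,255));m[:, :200]=0;m[:,300:]=0
c=max(cv2.findContours(m,0,2)[0],key=cv2.contourArea)
box=cv2.boxPoints(cv2.minAreaRect(c))
P=np.array([onz(W,*p,.109) for p in box]);print(P.round(4),P.mean(0).round(4))
# stand outline
mb=cv2.inRange(hsv,(100,120,60),(125,255,255));mb[:70]=0
c=cv2.convexHull(max(cv2.findContours(mb,0,2)[0],key=cv2.contourArea));r=cv2.minAreaRect(c);
ap=cv2.approxPolyDP(c,6,True)[:,0];print(ap.tolist())
for p in ap: print(onz(W,*p,.055).round(4))
E
```

```text
camz [ 0.475 -0.284  0.411]
p1pad [ 0.4   -0.266  0.   ] [ 0.448 -0.254  0.137]
p1tip [ 0.409 -0.198  0.   ] [ 0.424 -0.198  0.041]
p2pad [ 0.274 -0.332  0.   ] [ 0.331 -0.311  0.067]
p2tip [ 0.335 -0.315  0.   ] [ 0.345 -0.308 -0.001]
p3pad [ 0.581 -0.184  0.   ] [ 0.541 -0.225  0.126]
p3tip [ 0.514 -0.178  0.   ] [ 0.508 -0.189  0.019]
[[ 0.4432 -0.2752  0.109 ]
 [ 0.4744 -0.2672  0.109 ]
 [ 0.4774 -0.2779  0.109 ]
 [ 0.4459 -0.2861  0.109 ]] [ 0.4602 -0.2766  0.109 ]
[[218, 78], [326, 94], [307, 198], [209, 185]]
[ 0.4329 -0.2394  0.055 ]
[ 0.5606 -0.257   0.055 ]
[ 0.5444 -0.3854  0.055 ]
[ 0.417  -0.3681  0.055 ]
```

View pics/w1z.png

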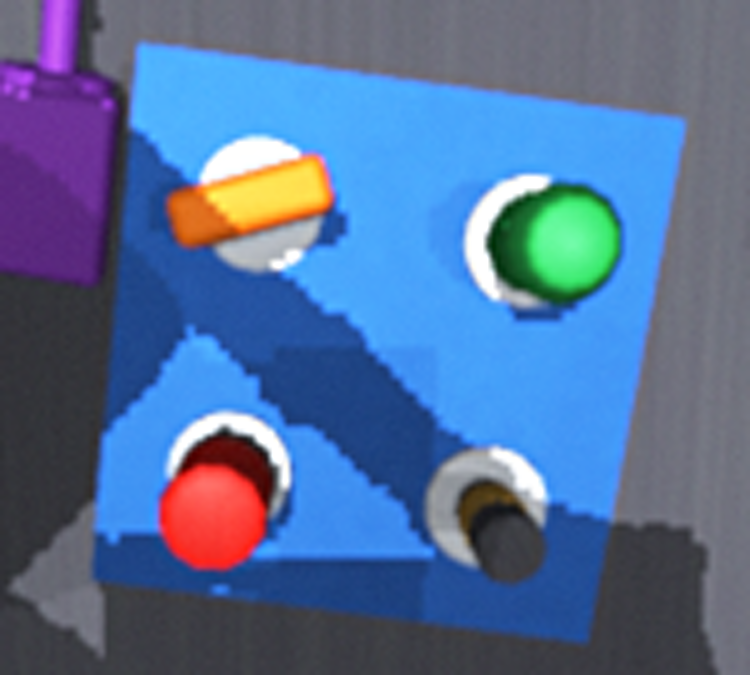

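```bash
python3 - <<'E'
from h import *
import pickle
W=pickle.load(open("w1.pkl","rb"));S=arm.get_calibration("scene");D=arm.get_calibration("side")
for n,a in(("p1pad",(200,104)),("p1tip",(204,50)),("p2pad",(115,152)),("p2tip",(156,140)),("p3pad",(335,38)),("p3tip",(284,33))):
    for z in (0,.09): p=onz(W,*a,z);print(n,z,p.round(3),proj(S,p).round(),proj(D,p).round())
save("side_stand",arm.snapshot("side"),(260,110,400,210),5)
save("sc2",arm.snapshot("scene"),(90,190,290,370),3.5)
E
```

```text
p1pad 0 [ 0.4   -0.266  0.   ] [150. 265.] [342. 181.]
p1pad 0.09 [ 0.417 -0.27   0.09 ] [147. 240.] [339. 155.]
p1tip 0 [ 0.409 -0.198  0.   ] [172. 248.] [335. 191.]
p1tip 0.09 [ 0.423 -0.217  0.09 ] [166. 226.] [334. 162.]
p2pad 0 [ 0.274 -0.332  0.   ] [ 89. 266.] [383. 177.]
p2pad 0.09 [ 0.318 -0.322  0.09 ] [ 96. 240.] [373. 152.]
p2tip 0 [ 0.335 -0.315  0.   ] [114. 270.] [364. 177.]
p2tip 0.09 [ 0.366 -0.308  0.09 ] [117. 243.] [357. 152.]
p3pad 0 [ 0.581 -0.184  0.   ] [236. 268.] [281. 184.]
p3pad 0.09 [ 0.558 -0.206  0.09 ] [219. 241.] [291. 157.]
p3tip 0 [ 0.514 -0.178  0.   ] [213. 257.] [301. 188.]
p3tip 0.09 [ 0.506 -0.201  0.09 ] [200. 233.] [307. 160.]
```

View pics/side_stand.png

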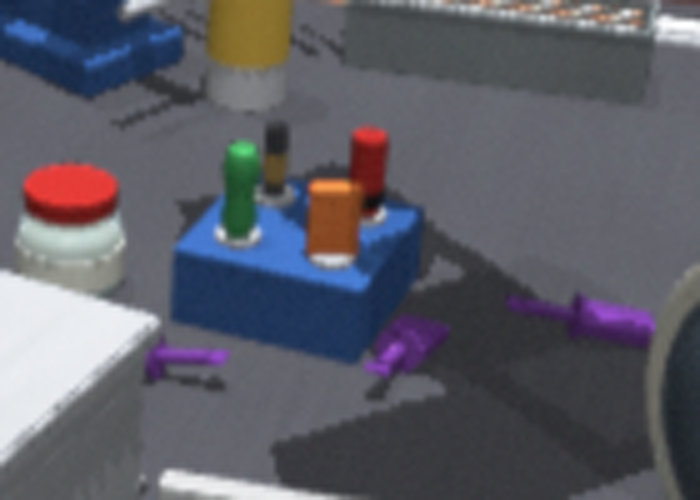

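View pics/sc2.png

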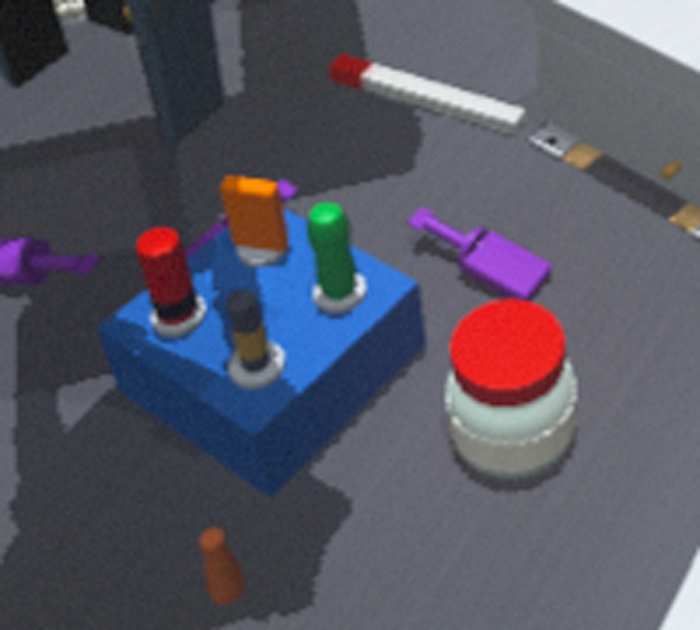

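The side crop shows that the purple keys have toppled over by themselves and now lie flat. The arm was nowhere near them, so I'll leave them alone. The key centre from its paddle and from the stand's corners agrees within 1 mm, at (0.4605, -0.2763) with yaw 14.4°. Now grasp.

```bash
python3 - <<'E'
from h import *
for y in (104.4,-75.6):
    q=arm.solve_ik([0.4605,-.2763,.066],down(y));print(y,None if q is None else np.round(q,1))
    for yy in (y-45,y-45-74):
        q=arm.solve_ik([0.585,.0988,.20],down(yy));print('  lock',yy,None if q is None else np.round(q,1))
y=104.4
arm.grip(0.042)
arm.move_to([0.4605,-.2763,.135],down(y))
print(arm.current_t(),arm.current_width(),np.round(arm.current_joint_positions(),1),arm.current_force())
save("sc3",arm.snapshot("scene"),(90,150,290,330),3.5)
save("w3",arm.snapshot("wrist"),None,1.5)
E
```

```text
104.4 [ -37.3   32.5   98.5   -0.    49.  -141.7]
  lock 59.400000000000006 [  3.8  26.5  82.8  -0.   70.7 -55.6]
  lock -14.599999999999994 [ 3.8 26.5 82.8 -0.  70.7 18.4]
-75.6 [-37.3  32.5  98.5  -0.   49.   38.3]
  lock -120.6 [  3.8  26.5  82.8  -0.   70.7 124.4]
  lock -194.6 [   3.8   26.5   82.8   -0.    70.7 -161.6]
4.3083 0.04177444661043991 [ -37.3   26.7   94.9    0.    58.4 -141.7] [0.2147878  0.11748777 0.22330075]
```

View pics/sc3.png

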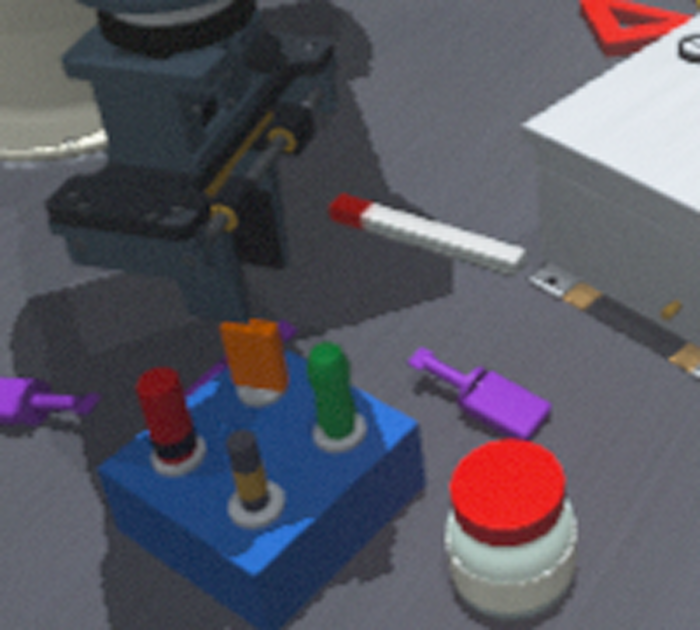

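View pics/w3.png

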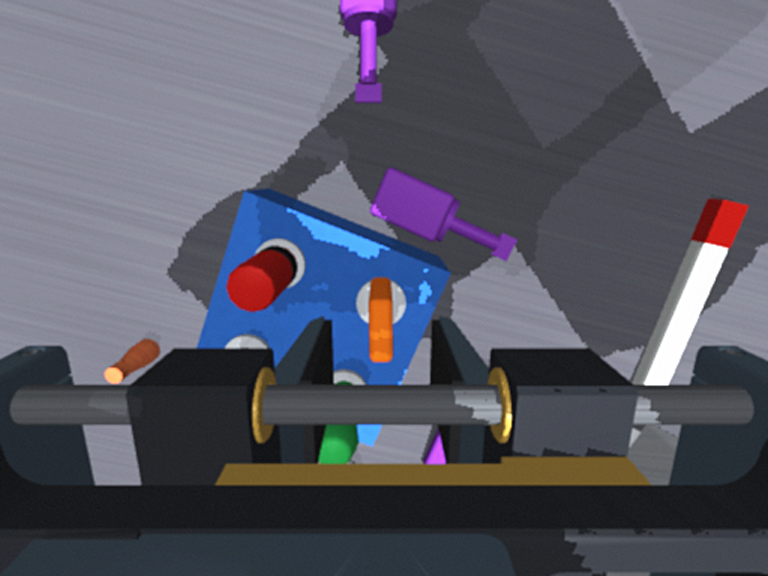

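The fingers straddle the orange paddle at (380,320), centred and aligned. Next I descend and grip.

```bash
python3 - <<'E'
from h import *
y=104.4
arm.move_l([0.4605,-.2763,.066],feed=.1)
print(arm.current_force())
arm.grip(0.0)
print(arm.current_width(),arm.current_force())
arm.move_l([0.4605,-.2763,.160],feed=.12)
print(arm.current_t(),arm.current_width(),arm.current_force())
save("sc4",arm.snapshot("scene"),(90,110,290,290),3.5)
save("w4",arm.snapshot("wrist"),None,1.5)
E
```

```text
[-0.22628172  0.15776818  0.95895607]
0.011903577720096764 [-0.73702827  0.2661275   3.87060709]
6.75 0.012048131116751735 [ 1.04884075  0.13223054 -0.86495083]
```

View pics/sc4.png

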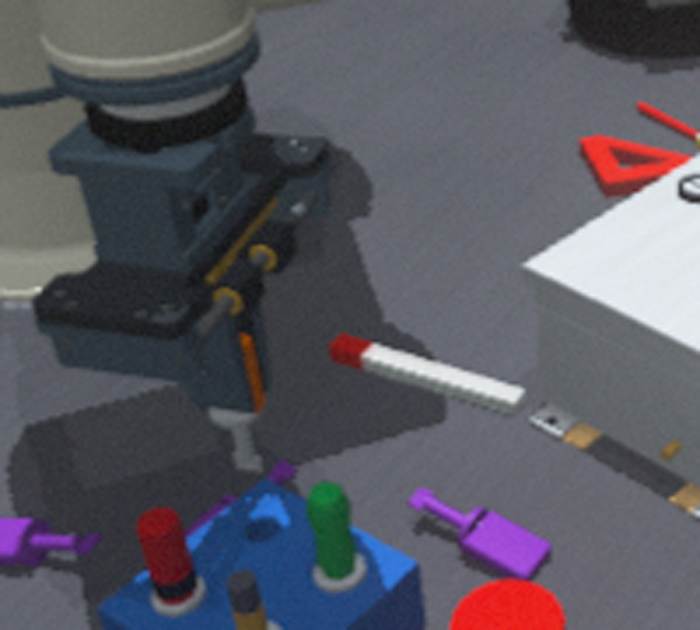

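View pics/w4.png

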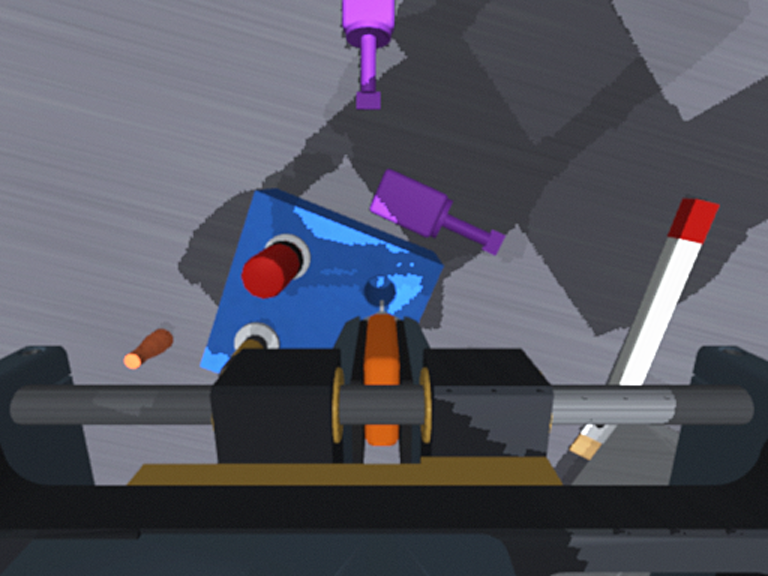

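The key is held (12 mm), with its tip visible at (381,303). Next I carry it over the lock and look there.

```bash
python3 - <<'E'
from h import *
arm.move_l([0.4605,-.2763,.26],feed=.2)
arm.move_to([0.619,.0784,.25],down(59.4))
W=arm.get_calibration("wrist");im=arm.snapshot("wrist");save("w5",im,None,1.5)
import pickle;pickle.dump((W,im),open("w5.pkl","wb"))
print(arm.current_t(),arm.current_force(),arm.current_ee_pos())
g=np.full((384,512),0,np.uint8)
E
```

```text
8.9917 [ 0.86742628 -0.01415948 -0.22074446] [0.61887516 0.07740418 0.24968757]
```

View pics/w5.png

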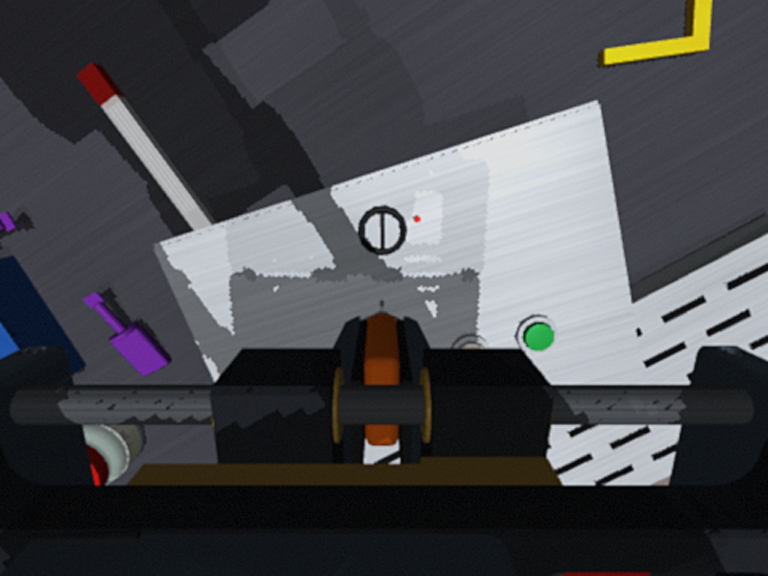

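The lock is at (381,230) in this 1.5x view. Its slot is nearly vertical, in line with the blade tip at (381,303). Next I fit both precisely.

```bash
python3 - <<'E'
from h import *
import pickle
W,im=pickle.load(open("w5.pkl","rb"))
save("w5z",im,(215,125,295,225),7)
g=cv2.cvtColor(im,cv2.COLOR_RGB2GRAY).astype(float)
cx,cy=254,153
# ring: dark pixels
m=(g<70).astype(np.uint8);m[:135]=0;m[172:]=0;m[:,:236]=0;m[:,274:]=0
c=max(cv2.findContours(m,0,1)[0],key=cv2.contourArea);el=cv2.fitEllipse(c);print("ring",el)
pts=[]
for r in range(146,161):
    row=g[r,248:261];w=np.clip(row.max()-row-40,0,None);
    if w.sum()>0: pts.append(((w*np.arange(248,261)).sum()/w.sum(),r))
pts=np.array(pts);print(pts.round(2).tolist())
f=np.polyfit(pts[:,1],pts[:,0],1)
z=.131
a=onz(W,np.polyval(f,145),145,z);b=onz(W,np.polyval(f,161),161,z)
print("slot yaw",np.degrees(np.arctan2(*(a-b)[[1,0]])))
for z in(.128,.132,.136):print(onz(W,*el[0],z).round(4))
e1=onz(W,160/1.5,243/1.5,.13);e2=onz(W,598/1.5,101/1.5,.13);print("edge",np.degrees(np.arctan2(*(e2-e1)[[1,0]])))
n=np.array([-(e2-e1)[1],(e2-e1)[0]]);n/=np.linalg.norm(n)
print("dist edge",n@(onz(W,*el[0],.13)-e1)[:2])
E
```

```text
ring ((254.18072509765625, 153.38050842285156), (30.533174514770508, 31.957632064819336), 31.809663772583008)
[[254.42, 146.0], [254.38, 147.0], [254.38, 148.0], [254.42, 149.0], [254.45, 150.0], [254.5, 151.0], [254.59, 152.0], [254.63, 153.0], [254.65, 154.0], [254.65, 155.0], [254.67, 156.0], [254.68, 157.0], [254.67, 158.0], [254.65, 159.0], [254.66, 160.0]]
slot yaw 150.81431269215116
[0.5851 0.0982 0.128 ]
[0.5847 0.0985 0.132 ]
[0.5843 0.0987 0.136 ]
edge 76.70052667548474
dist edge -0.036832549378237024
```

View pics/w5z.png

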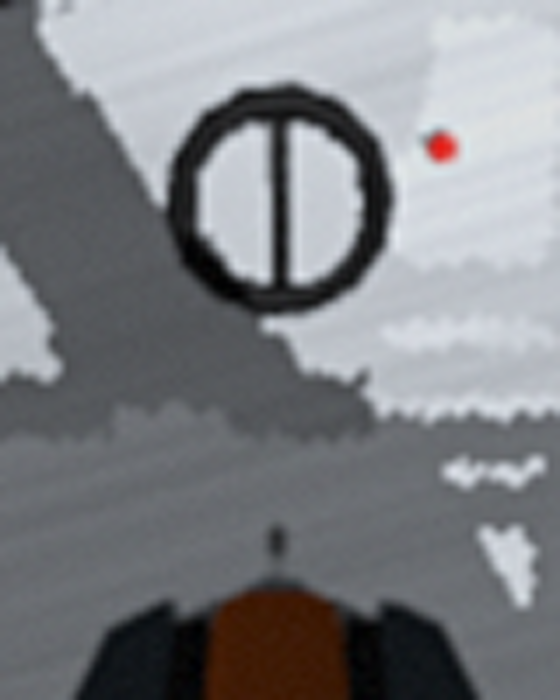

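```bash
python3 - <<'E'
from h import *
import pickle
arm.move_to([0.5848,.0984,.215],down(60.8))
arm.move_l([0.5848,.0984,.198],feed=.08)
arm.sleep(.2)
W=arm.get_calibration("wrist");im=arm.snapshot("wrist")
pickle.dump((W,im),open("w6.pkl","wb"));save("w6z",im,(205,130,305,220),7)
save("sd6",arm.snapshot("side"),(200,120,320,220),6)
save("sc6",arm.snapshot("scene"),(240,110,340,200),7)
print(arm.current_t(),arm.current_force(),arm.current_torque(),arm.current_ee_pos())
E
```

```text
10.0333 [ 0.21585422 -0.6617207  -0.51902361] [ 0.0516483   0.02112922 -0.00891362] [0.58495029 0.09840451 0.19824915]
```

View pics/w6z.png

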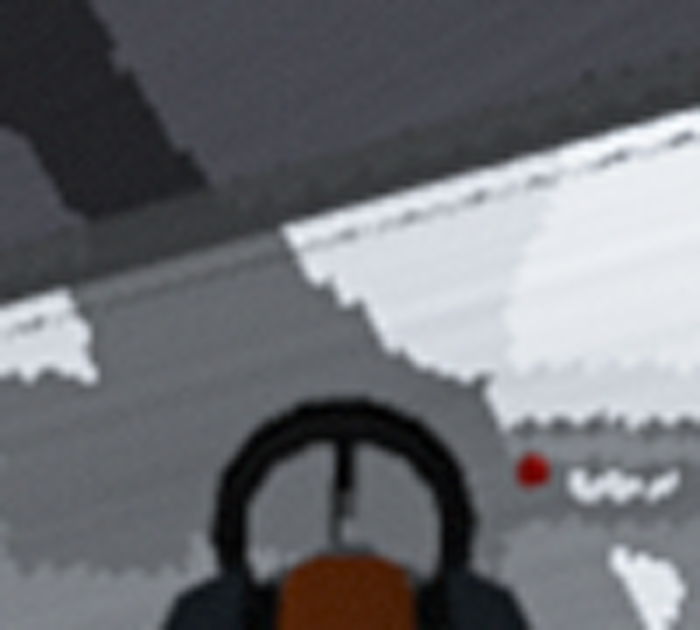

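View pics/sd6.png

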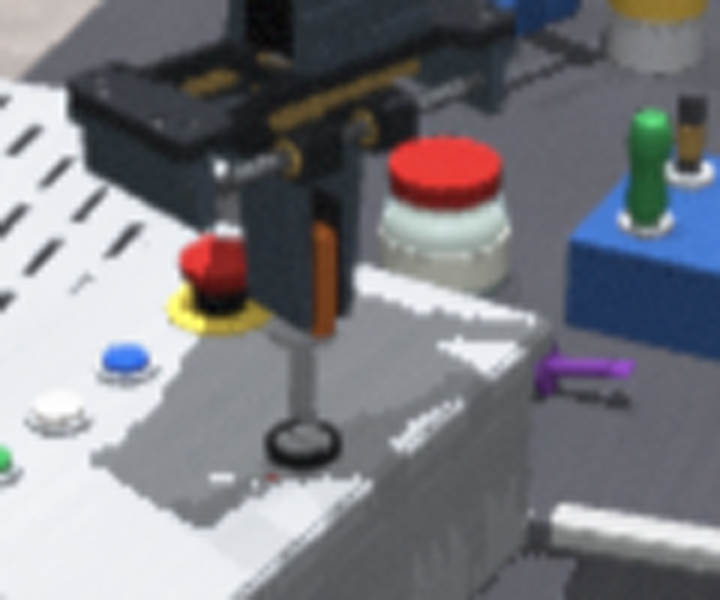

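View pics/sc6.png

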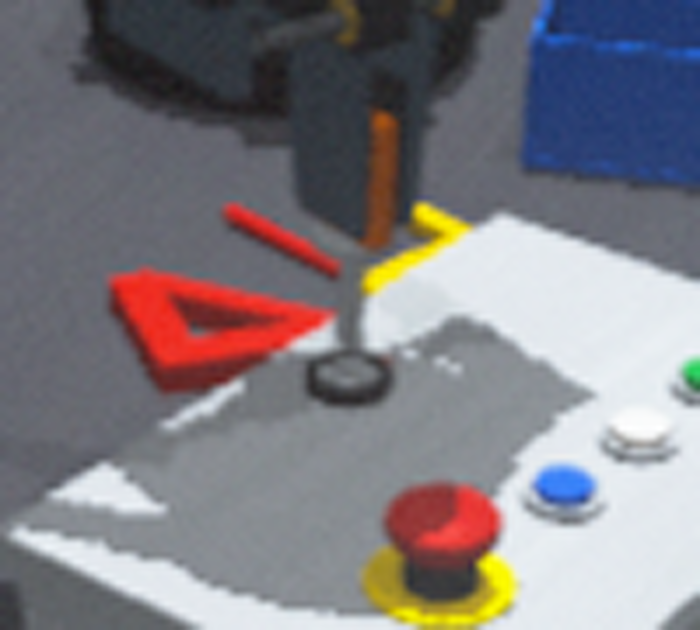

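Blade and slot line up (crop x≈343 against 344). I'll descend in small steps, watching the force.

```bash
cat >> h.py <<'E'
def F(n=3,dt=.02):
    a=[]
    for i in range(n): arm.sleep(dt);a.append(np.r_[arm.current_force(),arm.current_torque()])
    return np.mean(a,0)
E
python3 - <<'E'
from h import *
arm.sleep(.1);b=F();np.save("bias.npy",b);print(b.round(2))
z=.198
while z>.176:
    z-=.001
    arm.move_l([.5848,.0984,z],feed=.03)
    f=F(2)-b;p=arm.current_ee_pos();print(round(z,4),p[2].round(4),f.round(2))
    if abs(f[2])>2.5: break
print(arm.current_t())
E
```

```text
[-0.03 -0.09 -1.21  0.05 -0.04  0.  ]
0.197 0.1969 [-0.28  0.33  0.37 -0.01 -0.03 -0.02]
0.196 0.1959 [ 0.2   0.37  0.57  0.    0.03 -0.02]
0.195 0.195 [-0.1  -0.    0.72 -0.    0.02  0.01]
0.194 0.194 [ 0.02 -0.25  0.88  0.06 -0.02  0.03]
0.193 0.193 [ 0.81 -0.2  -0.15  0.01 -0.   -0.01]
0.192 0.192 [-0.26 -0.15  0.73 -0.01 -0.01 -0.01]
0.191 0.191 [-0.41  0.02  0.08  0.    0.    0.05]
0.19 0.19 [-0.63 -0.14  0.17  0.05 -0.   -0.03]
0.189 0.189 [ 0.07  0.49  0.58 -0.01  0.01 -0.02]
0.188 0.188 [-0.16 -0.46  0.58  0.01  0.01 -0.01]
0.187 0.187 [-0.34  0.7   0.31  0.04  0.03  0.02]
0.186 0.186 [ 0.06 -0.2   0.15  0.04  0.01  0.  ]
0.185 0.1849 [-0.15  0.15 -0.11 -0.02 -0.03 -0.01]
0.184 0.184 [-0.    0.36  1.75  0.01 -0.06 -0.02]
0.183 0.183 [-0.06  0.55  1.89  0.08 -0.02  0.03]
0.182 0.1821 [-0.53  0.51  3.5   0.06  0.06 -0.03]
14.7167
```

```bash
python3 - <<'E'
from h import *
save("w7z",arm.snapshot("wrist"),(205,130,305,220),7)
save("sd7",arm.snapshot("side"),(220,160,290,210),10)
b=np.load("bias.npy")
R=down(60.8);y=R[:,1]
for d in(.0008,-.0008,0):
    arm.move_l(np.array([.5848,.0984,.182])+d*y,feed=.02);f=F(4)-b
    print(d,"Fy",round(f[:3]@y,2),"Fx",round(f[:3]@R[:,0],2),"Fz",round(f[2],2))
for dy in(3,-3,0):
    arm.move_l([.5848,.0984,.182],down(60.8+dy),feed=.02);f=F(4)-b
    print("rot",dy,f.round(2))
print(arm.current_t())
E
```

```text
0.0008 Fy -4.96 Fx -0.85 Fz 3.51
-0.0008 Fy 0.14 Fx 0.3 Fz 3.15
0 Fy -0.39 Fx -0.75 Fz 3.68
rot 3 [-0.63 -1.1   3.91 -0.44  0.09 -0.01]
rot -3 [-0.29 -1.01  3.74 -0.26  0.07  0.01]
rot 0 [-0.34 -0.45  3.57 -0.01  0.01  0.  ]
16.725
```

View pics/w7z.png

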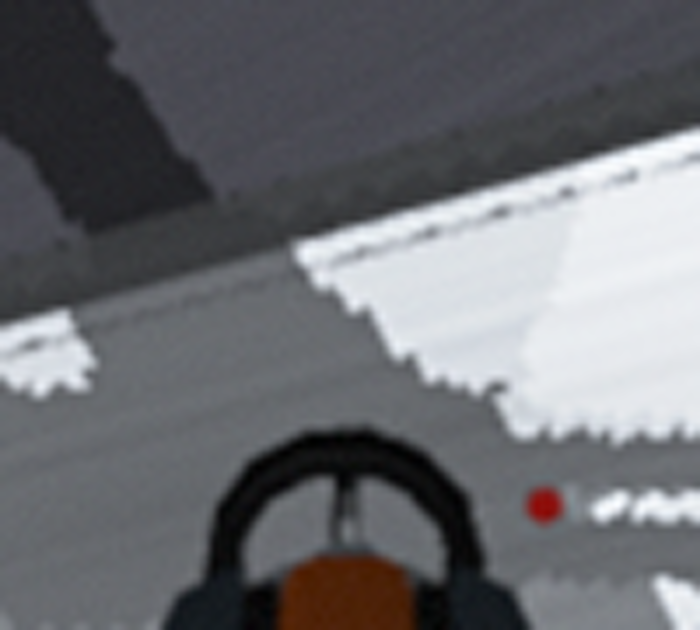

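View pics/sd7.png

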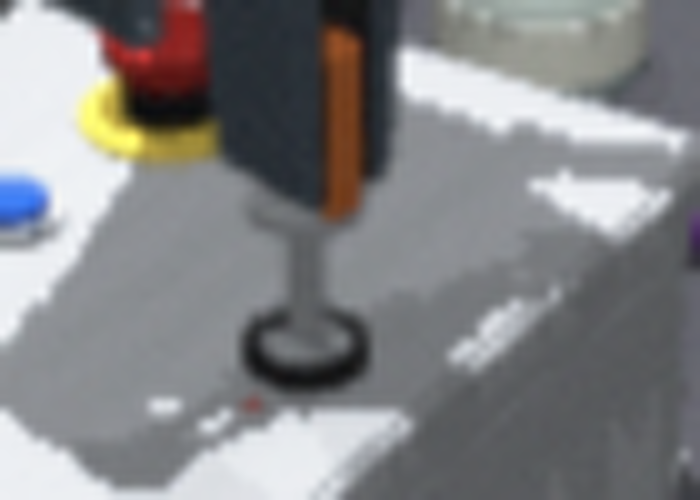

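A sideways move of 0.8 mm meets 5 N at only 3.5 N press, so the blade is captured in the slot, about 0.3 mm off centre. Now I press down to about 12 N.

```bash
python3 - <<'E'
from h import *
b=np.load("bias.npy");b[2]=-.85;np.save("bias.npy",b)
R=down(60.8);y=R[:,1]
c=np.array([.5848,.0984])-.0003*y[:2]
z=.182;prev=3
while z>.168:
    f=F(3)-b
    s=f[2]
    if s>11.6: break
    step=.001 if s<9 and s-prev<1.8 else .0003
    prev=s
    z-=step
    arm.move_l([*c,z],R,feed=.03)
    print(round(z,4),arm.current_ee_pos()[2].round(5),f.round(2))
f=F(8)-b;print("end",z,f.round(2),arm.current_t(),arm.current_width())
np.save("cz.npy",np.r_[c,z])
E
```

```text
0.181 0.18104 [-0.23  0.37  2.92  0.03  0.02  0.01]
0.18 0.18007 [ 0.3   1.73  3.98  0.5  -0.11  0.04]
0.179 0.17913 [ 0.77  2.81  5.49  0.75 -0.11  0.03]
0.178 0.17852 [ 0.49  3.19  6.83  0.74 -0.04  0.01]
end 0.178 [-1.290e+00  3.200e+00  1.206e+01  7.300e-01  3.000e-01 -1.000e-02] 18.1083 0.011776924960710117
```

Pressed: Fz is 12 N, and the keeper plate stiffened the descent at TCP z≈0.1785. Now I turn clockwise, controlling press and lateral force.

```bash
cat > turn.py <<'E'
from h import *
import sys
def turn(yaw,end,mzlim=.18,step=4,tgt=12.0):
    b=np.load("bias.npy");c=np.load("cz.npy");p=c.copy()
    while yaw>end+1e-6:
        yaw=max(yaw-step,end);R=down(yaw)
        arm.move_l(p,R,feed=.03) if False else arm.move_to(p,R)
        f=F(3)-b;fy=f[:3]@R[:,1];fx=f[:3]@R[:,0]
        print(f"{yaw:.1f} t{arm.current_t():.1f} z{p[2]:.4f} Fx{fx:.1f} Fy{fy:.1f} Fz{f[2]:.1f} Mz{f[5]:.3f}")
        if f[2]>16 or np.hypot(fx,fy)>15 or abs(f[5])>mzlim: print("stop");break
        if abs(fy)>.8: p[:2]+=np.clip(fy*.06e-3,-.3e-3,.3e-3)*R[:2,1]
        if abs(fx)>2: p[:2]+=np.clip(fx*.06e-3,-.3e-3,.3e-3)*R[:2,0]
        if abs(f[2]-tgt)>.5: p[2]-=np.clip((tgt-f[2])*.06e-3,-.3e-3,.3e-3)
        np.save("cz.npy",p)
    np.save("yaw.npy",yaw)
E
python3 -c "
from turn import *
turn(60.8,36.8)"
```

```text
56.8 t18.4 z0.1780 Fx1.5 Fy1.2 Fz11.6 Mz0.016
52.8 t18.7 z0.1780 Fx1.2 Fy0.8 Fz11.9 Mz0.024
48.8 t19.0 z0.1780 Fx1.7 Fy0.4 Fz11.7 Mz0.016
44.8 t19.3 z0.1780 Fx1.5 Fy-0.1 Fz12.0 Mz0.018
40.8 t19.6 z0.1780 Fx1.4 Fy0.8 Fz11.6 Mz0.041
36.8 t19.9 z0.1780 Fx1.5 Fy0.1 Fz11.5 Mz0.021
```

```bash
python3 -c "
from turn import *
turn(36.8,-7.2)
turn(float(np.load('yaw.npy')),-25,mzlim=.13,step=2)"
```

```text
32.8 t20.2 z0.1780 Fx1.5 Fy0.3 Fz11.6 Mz0.034
28.8 t20.5 z0.1780 Fx2.2 Fy0.8 Fz11.6 Mz-0.003
24.8 t20.8 z0.1780 Fx1.1 Fy0.5 Fz11.0 Mz-0.002
20.8 t21.1 z0.1779 Fx1.4 Fy0.6 Fz11.7 Mz-0.013
16.8 t21.4 z0.1779 Fx1.2 Fy0.7 Fz11.9 Mz0.027
12.8 t21.7 z0.1779 Fx1.1 Fy0.2 Fz11.9 Mz0.035
8.8 t22.0 z0.1779 Fx1.3 Fy0.4 Fz11.9 Mz0.006
4.8 t22.3 z0.1779 Fx0.7 Fy0.4 Fz11.6 Mz0.044
0.8 t22.6 z0.1779 Fx1.3 Fy1.0 Fz11.3 Mz0.016
-3.2 t22.9 z0.1779 Fx1.3 Fy0.0 Fz11.7 Mz0.000
-7.2 t23.2 z0.1779 Fx0.7 Fy0.2 Fz12.0 Mz0.052
-9.2 t23.5 z0.1779 Fx0.4 Fy-0.0 Fz12.3 Mz0.010
-11.2 t23.8 z0.1779 Fx0.6 Fy0.1 Fz11.9 Mz0.051
-13.2 t24.1 z0.1779 Fx0.9 Fy0.3 Fz11.6 Mz0.038
-15.2 t24.4 z0.1779 Fx0.7 Fy0.5 Fz11.8 Mz-0.003
-17.2 t24.7 z0.1779 Fx1.4 Fy-0.4 Fz12.4 Mz0.041
-19.2 t25.0 z0.1779 Fx0.7 Fy-0.4 Fz12.6 Mz0.066
-21.2 t25.3 z0.1779 Fx0.8 Fy-0.8 Fz12.3 Mz0.120
-23.2 t25.6 z0.1779 Fx1.1 Fy-0.3 Fz12.0 Mz0.170
stop
```

Torque climbs steadily from -19°, which is where the stop plus blade play should be (the estimate was -13° plus play). I'll unwind within the play, then ease the press and see whether the cover stays down.

```bash
python3 - <<'E'
from h import *
b=np.load("bias.npy");p=np.load("cz.npy")
for yw in(-20,-17):
    arm.move_to(p,down(yw));f=F(3)-b;print(yw,f.round(2))
R=down(-17)
for i in range(8):
    p[2]+=.0005;arm.move_l(p,R,feed=.03);f=F(3)-b;print(p[2].round(4),f.round(2))
print(arm.current_t());np.save("cz.npy",p)
save("w8z",arm.snapshot("wrist"),(205,110,305,220),6)
save("sd8",arm.snapshot("side"),(200,150,290,210),8)
E
```

```text
-20 [-0.13  0.65 12.75  0.07  0.08  0.03]
-17 [-1.700e-01  6.500e-01  1.157e+01  9.000e-02  8.000e-02 -1.000e-02]
0.1784 [ 0.55  0.36  7.36  0.08 -0.25 -0.02]
0.1789 [ 1.31  0.35  6.89  0.04 -0.29 -0.01]
0.1794 [ 1.73  0.52  6.02  0.07 -0.35 -0.01]
0.1799 [ 3.33 -0.59  2.42 -0.32 -0.76  0.03]
0.1804 [ 4.76 -1.62 -1.52 -0.46 -1.12  0.03]
0.1809 [ 4.55 -1.01 -1.45 -0.4  -1.13  0.02]
0.1814 [ 4.76 -1.43 -1.77 -0.41 -1.16  0.03]
0.1819 [ 4.81 -1.57 -1.03 -0.42 -1.11  0.03]
28.6083
```

View pics/w8z.png

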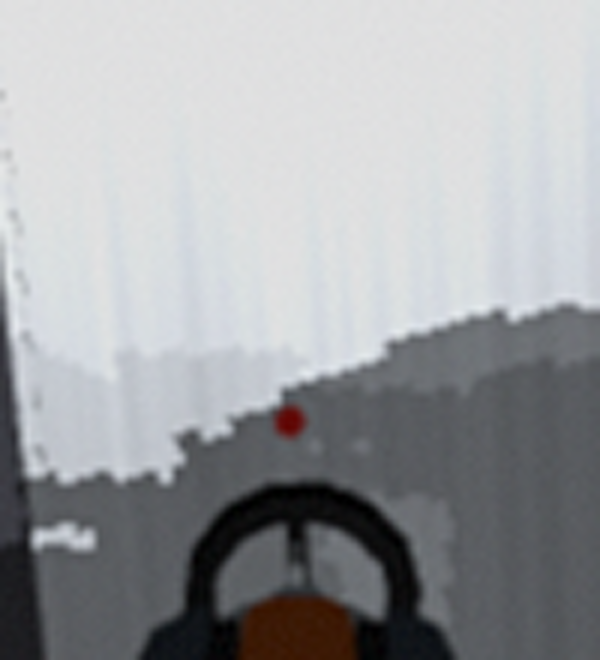

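Force vanished at z≈0.180, where an unlocked cover would still push about 5 N, so the cover is held. I'll relieve the side load, lift out and look.

```bash
python3 - <<'E'
from h import *
b=np.load("bias.npy");p=np.load("cz.npy");R=down(-17)
for i in range(4):
    f=F(3)-b;fy=f[:3]@R[:,1];print(p.round(5),f.round(2),round(fy,2))
    if abs(fy)<1.2:break
    p[:2]+=fy*.08e-3*R[:2,1];arm.move_l(p,R,feed=.03)
for dz in(.002,.003,.006,.02):
    p[2]+=dz;arm.move_l(p,R,feed=.05);f=F(2)-b;print(p[2].round(4),f.round(2))
p[2]=.25;q=p+np.r_[-.04*R[:2,0],0]
arm.move_l(q,R,feed=.15);arm.sleep(.15)
import pickle
W=arm.get_calibration("wrist");im=arm.snapshot("wrist");pickle.dump((W,im),open("w9.pkl","wb"));save("w9",im,None,1.5)
print(arm.current_t(),arm.current_width())
save("sd9",arm.snapshot("side"),(150,130,310,250),5)
E
```

```text
[0.58469 0.09832 0.1819 ] [ 5.12 -1.02 -1.43 -0.41 -1.15  0.01] 5.19
[0.58508 0.09819 0.1819 ] [ 3.43 -0.58 -1.22 -0.25 -0.69  0.03] 3.45
[0.58535 0.09811 0.1819 ] [ 1.37 -0.14 -0.27 -0.14 -0.23  0.02] 1.35
[0.58545 0.09808 0.1819 ] [ 0.63 -0.05 -0.34 -0.03  0.02 -0.01] 0.62
0.1839 [ 0.03  0.43 -0.09 -0.08  0.05 -0.04]
0.1869 [-0.07 -0.52 -0.24 -0.06  0.08 -0.02]
0.1929 [ 0.21 -0.18 -0.21 -0.07  0.08 -0.01]
0.2129 [ 0.34 -0.54 -0.15 -0.04  0.07  0.02]
31.825 0.012171026799148913
```

View pics/w9.png

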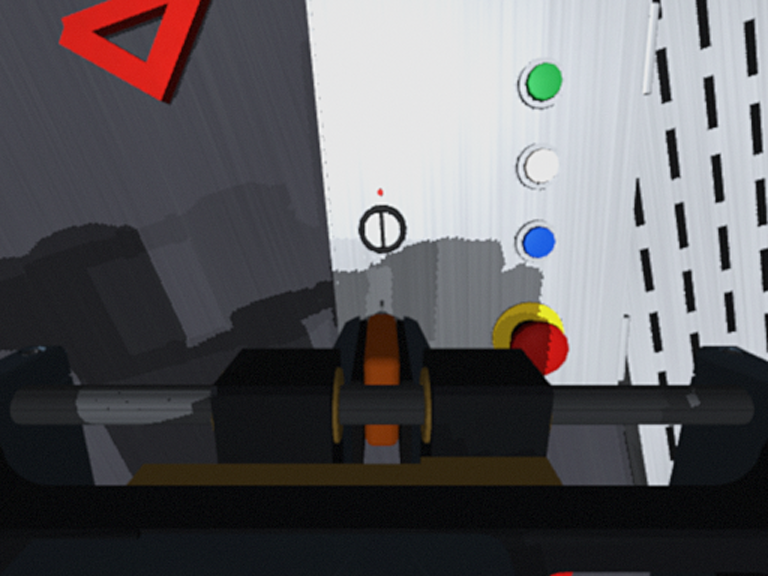

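```bash
python3 - <<'E'
from h import *
import pickle
W,im=pickle.load(open("w9.pkl","rb"))
g=cv2.cvtColor(im,cv2.COLOR_RGB2GRAY).astype(float)
pts=[]
for r in range(146,161):
    row=g[r,248:261];w=np.clip(row.max()-row-40,0,None)
    if w.sum()>0: pts.append(((w*np.arange(248,261)).sum()/w.sum(),r))
pts=np.array(pts);f=np.polyfit(pts[:,1],pts[:,0],1)
a=onz(W,np.polyval(f,146),146,.126);b=onz(W,np.polyval(f,160),160,.126);print("slot",np.degrees(np.arctan2(*(a-b)[[1,0]])))
# edge
e=[]
for r in range(0,120,4):
    d=np.diff(cv2.GaussianBlur(g,(3,3),0)[r,190:240]);e.append((190+np.argmax(d)+.5,r))
e=np.array(e);f=np.polyfit(e[:,1],e[:,0],1);a=onz(W,np.polyval(f,0),0,.13);b=onz(W,np.polyval(f,120),120,.13);print("edge",np.degrees(np.arctan2(*(a-b)[[1,0]])))
save("w9z",im,(200,110,310,215),6)
E
```

```text
slot 76.85633741687145
edge 76.65954805712487
```

View pics/w9z.png

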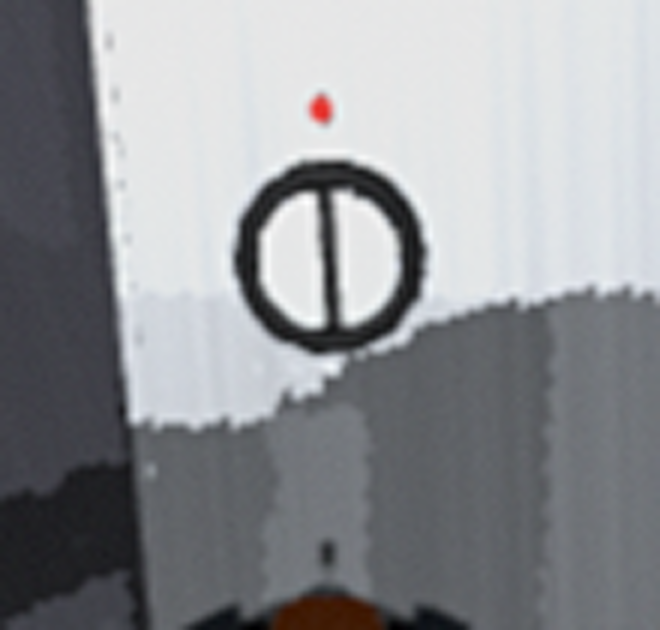

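View pics/sd9.png

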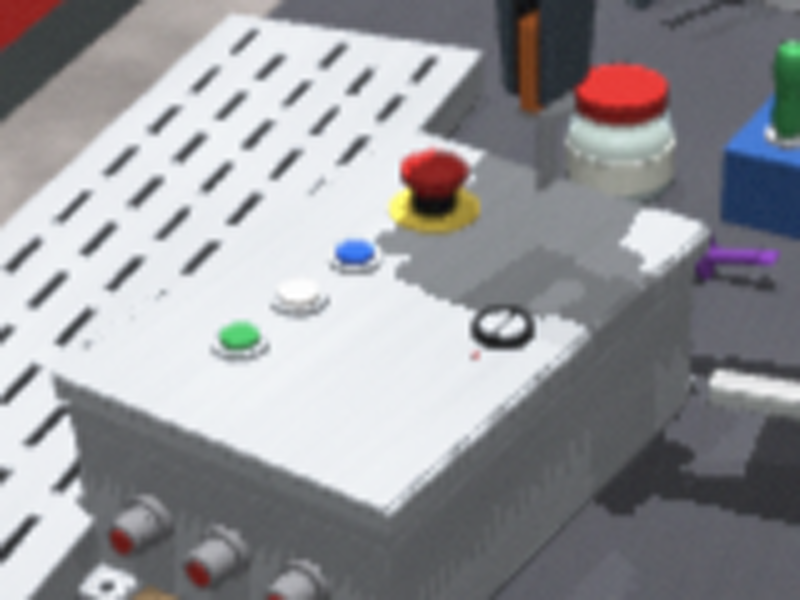

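The slot lies along the cover edge (76.9° against 76.7°) and the cover is down, so it is locked. Now the key goes back to its hole.

```bash
python3 - <<'E'
from h import *
import pickle
p=np.array(arm.current_ee_pos());arm.move_l([p[0],p[1],.275],feed=.15)
arm.move_to([0.4607,-.2761,.26],down(104.4))
arm.move_l([0.4607,-.2761,.150],feed=.15);arm.sleep(.15)
save("w10",arm.snapshot("wrist"),(190,130,330,240),5)
save("sd10",arm.snapshot("side"),(280,80,380,180),6)
b=F(3);np.save("bias2.npy",b);print(b.round(2),arm.current_t(),arm.current_ee_pos(),arm.current_width())
E
```

```text
[-0.32 -0.32 -1.09  0.14 -0.03 -0.01] 35.825 [ 0.4609047  -0.27624404  0.15048658] 0.01185165591002734
```

View pics/w10.png

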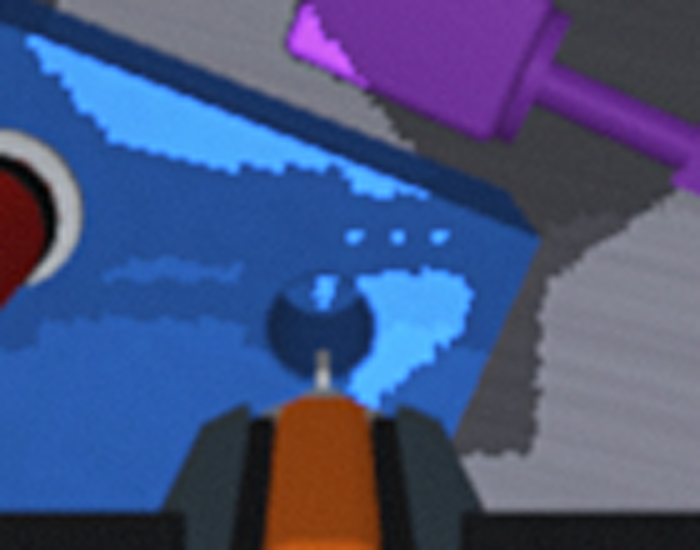

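View pics/sd10.png

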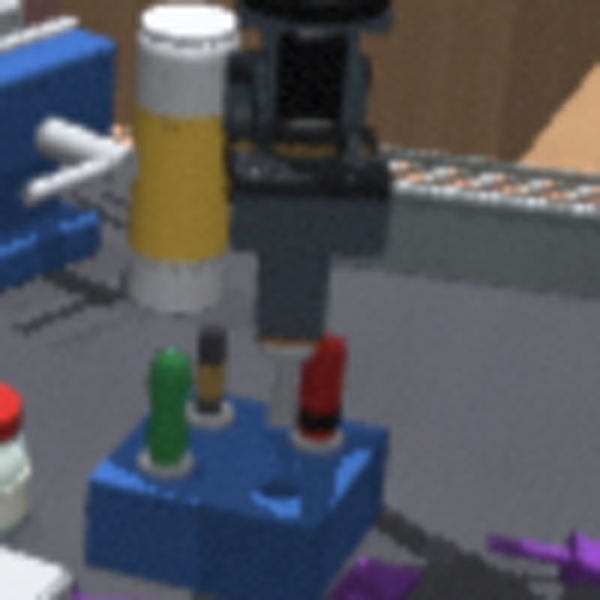

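The blade is centred over the hole laterally (x≈322 against 321). I lower it with force checks.

```bash
python3 - <<'E'
from h import *
b=np.load("bias2.npy");x,y=.4607,-.2761
ok=True
for z in [.115,.109,.103,.095,.085,.077,.071,.069,.068,.067,.0665,.066,.0655,.065]:
    arm.move_l([x,y,z],feed=.08);f=F(2)-b
    print(z,arm.current_ee_pos()[2].round(4),f.round(2))
    if f[2]>3 or np.hypot(*f[:2])>4: break
print(arm.current_t(),arm.current_width())
save("sd11",arm.snapshot("side"),(280,110,380,200),6)
E
```

```text
0.115 0.1153 [-0.08 -0.46  1.01  0.01 -0.03  0.02]
0.109 0.109 [-0.05  0.7   0.04  0.01 -0.    0.05]
0.103 0.1028 [ 0.18  0.69 -0.13  0.01 -0.01  0.01]
0.095 0.0949 [ 0.79 -0.16  0.19 -0.03 -0.03  0.01]
0.085 0.085 [ 0.15 -0.01  0.37  0.03  0.02 -0.01]
0.077 0.077 [ 0.47  0.35  0.42 -0.   -0.03 -0.02]
0.071 0.0709 [ 0.58  0.26  0.27  0.   -0.02  0.03]
0.069 0.069 [ 1.19  0.24 -0.31 -0.03  0.01 -0.02]
0.068 0.068 [ 0.37  0.06 -0.17 -0.02 -0.01  0.06]
0.067 0.067 [ 0.56  0.75  0.77 -0.03  0.04  0.  ]
0.0665 0.0665 [ 1.1   0.63  0.05 -0.02  0.01 -0.02]
0.066 0.0662 [-0.88  1.52  6.07  0.16  0.21 -0.  ]
39.5833 0.011413438943356008
```

View pics/sd11.png

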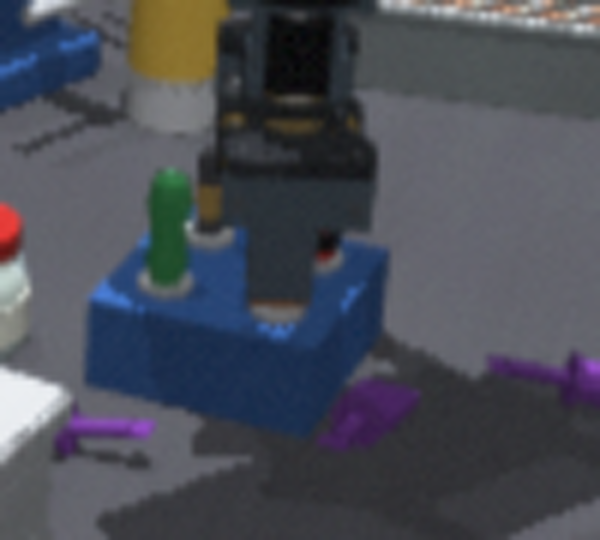

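The flange has seated on the stand, at the same height it was picked from. Now I release, retreat and check.

```bash
python3 - <<'E'
from h import *
arm.move_l([.4607,-.2761,.0665],feed=.02)
arm.grip(.042)
print(arm.current_width())
arm.move_l([.4607,-.2761,.16],feed=.12)
arm.move_l([.4607,-.2761,.26],feed=.2)
arm.move_to([0.475,-0.40,0.28],down(0))
save("w12",arm.snapshot("wrist"),None,1.5)
save("sc12",arm.snapshot("scene"),None,1.5)
save("sd12",arm.snapshot("side"),None,1.5)
print(arm.current_t())
E
```

```text
0.042111325018485114
43.7833
```

View pics/w12.png

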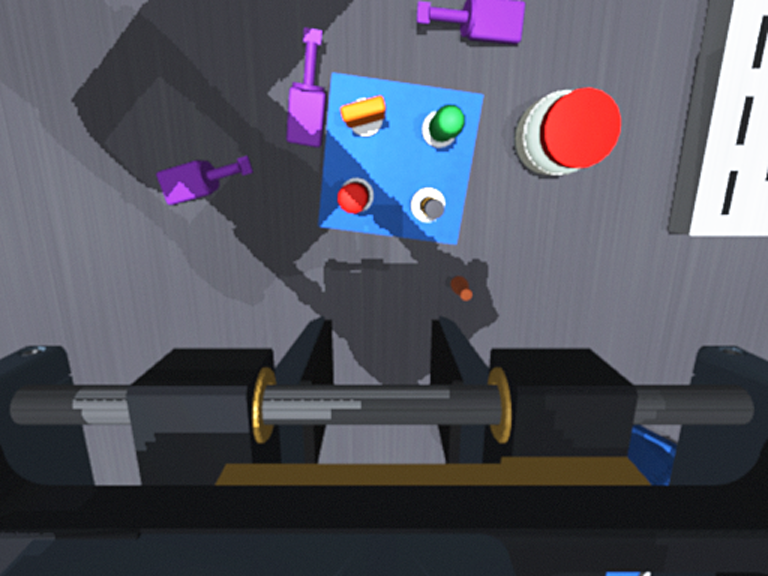

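View pics/sc12.png

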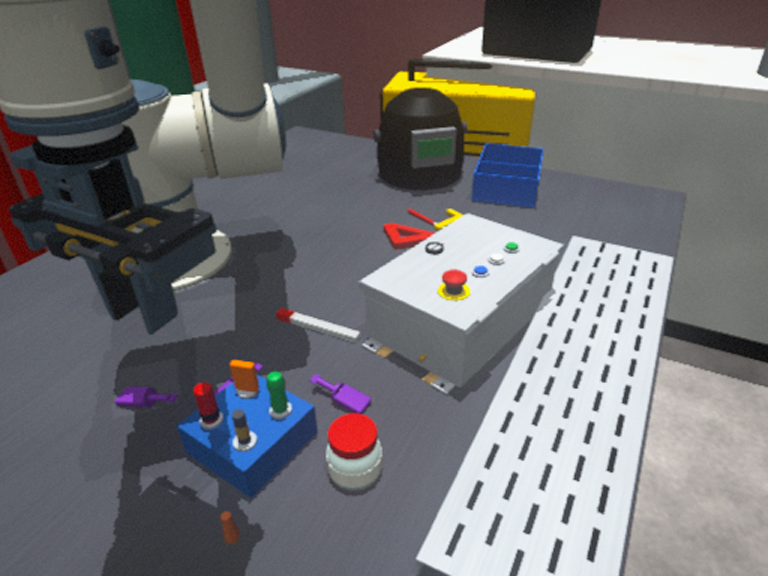

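View pics/sd12.png

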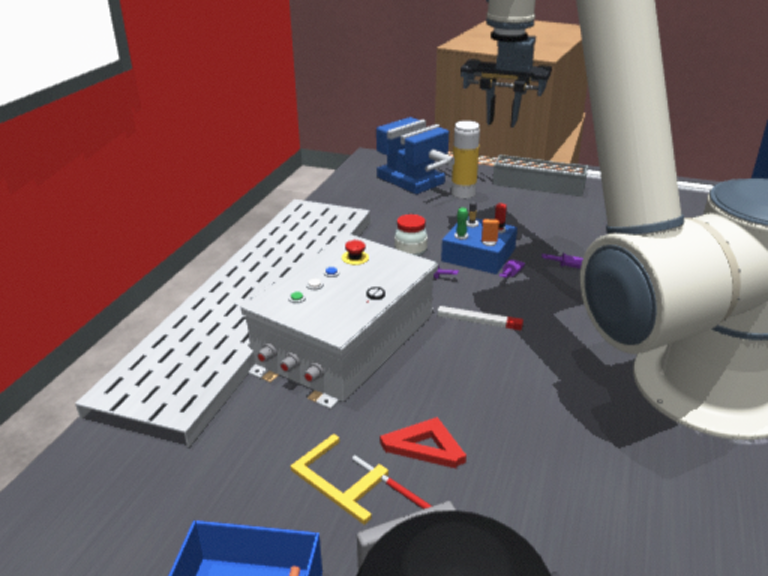

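The key stands upright in its hole (wrist view 362,110). The other tools and loose items look unmoved, and the lock slot still lies along the edge. Handing in.

```bash
python3 -c "
from rig import arm
print(arm.sign_off(),arm.current_t())"
```

```text
the job is handed in; nothing more can be done
the job is handed in; nothing more can be done
```

The cover is locked down and the orange key is back in its hole in the stand. I handed the job in at about 44 s on the robot clock, against the 72 s limit.

- **Turning the lock:** I set the blade in the slot and pressed the cover down with about 12 N. I then turned the lock clockwise until the torque climbed to about 0.17 N m at the stop. The press readings stayed below about 13 N.
- **Lock check:** The slot now lies along the cover edge (76.9° against 76.7°). When I eased off, the force fell to zero about 2 mm above the pressed position, where an unlocked cover would still push up by about 5 N. So the cover is held.
- **Side load:** While easing off, the blade took about 5 N sideways. I relieved this before lifting it out.
- **Key return:** The key's flange met the stand at the height it was picked from, with a brief 6 N touch, and the key stands upright in the last pictures.
- **Other things:** The jar, torch nozzle, magnet, clamp, electrode case and the other three tools look unmoved by eye.
- **Purple look-alikes:** All three were upright in the first pictures and toppled over during the first 2 s. The arm was well clear of them then, and I left them where they fell.

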